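Hang a washed cup on the drying peg and press it home

TASK

Turn the steel cup that stands on the bench upside down and lower it over the free drying peg until its rim rests on the raised black collar, then let go of it. Then press down on its upturned bottom until the collar is fully down, and leave it there; leave the other cup, the bottle and the small things lying about where they are.

Things in the scene. Friction and masses are not known exactly. Their poses are not given: they have to be found in the camera images.
- cup: plain straight-sided steel cup standing mouth up on the bench at the start: 50 mm outside diameter, 100 mm tall, wall 3.5 mm, inside diameter 43 mm and 95 mm deep, 0.11 to 0.21 kg. Origin at the centre of the outside of its bottom; its z axis runs along its centre line from the bottom to the mouth (up at the start). No handle
- cup_rim (a point): centre of the cup's mouth, 100 mm along its z axis from cup. Pushed sideways near the rim the cup tips over that way and comes to lie on its side with its mouth away from the push; lying, it can be picked up across its sides (50 mm) with the fingers tilted about 45 degrees, nearer its bottom than its mouth, and turned mouth down
- stand_free: free drying stand, fixed to the bench: grey square base plate 84 x 84 x 12 mm, with an upright peg in its middle, 26 mm in diameter with a rounded tip 97 mm above the bench. Origin at the centre of the underside of the plate, on the bench, below the peg; z up
- stand_free_tip (a point): tip of the free peg, 97 mm above the bench
- collar (a joint): height of the black round collar (68 mm in diameter, 10 mm thick) that slides on the free peg: 0 = raised (its top 37 mm above the bench), 0.015 m = fully down on the base plate (its top 22 mm above the bench). At the start 0 to 0.002. It is stiff: it carries the cup's weight, takes about 8 N to push down and stays where it is pushed
- collar_top (a point): centre of the top face of the collar, on the peg's axis; the cup's rim rests on this face
- stand_taken: second, identical stand, fixed to the bench, whose collar is down and which already carries a cup. Origin at the centre of the underside of its plate
- cup_done: second, identical cup that already hangs mouth down on the second stand, its bottom 122 mm above the bench; origin at the centre of the outside of its bottom, here the top. To be left alone
- bench_grinder: blue bench grinder standing fixed at the back right of the bench, about 0.26 m high; from its origin, in the middle of its underside, it reaches about 0.13 m toward the robot, 0.2 m left and 0.2 m right. A key cutting machine of like height stands at the back left, beyond x 0.58 and left of y 0.33. Keep the arm off both
- oil_bottle: oil bottle, upright, 45 mm in diameter, 140 mm tall; origin at the centre of its underside. To be left alone
- padlock: brass padlock lying flat, 65 x 42 x 15 mm, origin at the centre of its underside. To be left alone
- tape_roll: black roll of tape lying flat, 55 mm in diameter, 19 mm high, origin at the centre of its underside. To be left alone
- small_carton: small grey carton, 50 x 70 x 28 mm, origin at the centre of its underside. To be left alone
- cutter_wheel: toothed steel cutter wheel lying flat, 64 mm in diameter, 8 mm high, origin at the centre of its underside. To be left alone

How it is judged:
On the way, in this order (a step that is already met when the one before it is completed fails the run):
1. the cup, mouth down, has been lowered over the free peg in the gripper until its rim is within 15 mm of the collar (horizontal distance between cup_rim and collar_top below 0.014 m and z of cup_rim in the frame of collar_top below 0.015 m and angle between cup's own z axis and vertical above 2.9 rad and contact force between the fingers and cup above 0.5 N).
2. the cup has been let go and rests mouth down with its rim on the collar, which is still up (pressed less than 9 mm) (horizontal distance between cup_rim and collar_top below 0.014 m and z of cup_rim in the frame of collar_top below 0.004 m and angle between cup's own z axis and vertical above 3.05 rad and contact force between the fingers and cup below 0.1 N and value of joint collar below 0.009 m), for 0.1 s.
3. the cup's bottom has been pressed until the collar is down on the base plate (within 2 mm) (value of joint collar above 0.013 m and contact force between the fingers and cup above 0.5 N).
At the end, for the whole second after the job is handed in: The cup hangs mouth down over the free peg, upright within 0.09 rad, its rim resting on the collar (within 4 mm), the collar fully down (at least 13 of its 15 mm), and the cup is at rest (horizontal distance between cup_rim and collar_top below 0.014 m and z of cup_rim in the frame of collar_top below 0.004 m and angle between cup's own z axis and vertical above 3.05 rad and value of joint collar above 0.013 m and linear speed of cup below 0.02 m/s); the robot touches nothing.
It fails at once if the other cup is moved more than 15 mm (distance of cup_done from where it was at the start of the episode above 0.015 m).
It fails at once if the bottle is moved more than 30 mm or tipped (distance of oil_bottle from where it was at the start of the episode above 0.03 m or angle between oil_bottle's own z axis and vertical above 0.4 rad).
It fails at once if one of the small things lying about is moved more than 30 mm (distance of any of padlock, tape_roll, small_carton, cutter_wheel from where it was at the start of the episode above 0.03 m).
It fails at once if the cup falls off the bench (height (world z) of cup below -0.05 m).
It also fails if it takes over 59 s, if anything falls off the work surface, if the arm or the gripper's body presses on something with over 40 N, if the wrist force passes 120 N, or if a joint passes its speed limit or range.

ROBOT

A 7-joint arm with a two-finger parallel gripper is mounted at the origin on a cart in front of the work surface, level with it; the furniture and walls round the work are solid. World frame = base frame: x ahead of the robot, y to its left, z up, the work surface at z = 0. Lengths are in m, angles in rad, forces in N, time in s.
With the tool pointing down it reaches from about 0.4 to 0.85 m from the base axis. Payload 4.5 kg.
Tool frame: the origin (TCP) lies at the very end of the fingers, on their centre line; the grasp point (between the pads) lies 19 mm behind it (r.grip_depth is the z of the grasp point in the tool frame, in m); z points along the fingers, y is the line along which they close (so a half turn about z gives the same grasp; the last joint's range is limited). The gripper opens to 88 mm and grips with 3 to 60 N. Pads are 18 mm wide; open, the fingers measure 123 mm over their backs; the gripper's body (75 mm by 187 mm) begins 45 mm behind the grasp point.
Start: joints at [1.263, 0.689, -0.195, 1.565, 0.157, 0.902, -0.215], TCP at [0.21, -0.589, 0.239] pointing down, gripper open.
Joint ranges: [-3.01, 3.01], [-0.46, 2.08], [-1.47, 1.51], [0.13, 2.56], [-1, 4.14], [0.04, 2.09], [-2.66, 2.66]. Speed limits (rad/s): [2.57, 2.57, 3.14, 3.14, 3.14, 3.14, 3.14].

INTERFACE

Orientations are given as a unit quaternion [x, y, z, w].
In Python, from plant import r, imaging, ticket, get_state gives the robot as it stands (r), with the cameras (imaging), the readings as plain functions and the job (ticket).
- The arm moves only by the tool steer_hand, called as name([rows], argument=value, ...), one row to a line, values as JSON. Schema: {"type":"object","properties":{"offsets":{"type":"array","items":{"type":"array","prefixItems":[{"type":"number"},{"type":"array","items":{"type":"number"},"minItems":3,"maxItems":3},{"type":"array","items":{"type":"number"},"minItems":3,"maxItems":3}],"minItems":3,"maxItems":3},"minItems":1,"maxItems":10},"grip_force":{"type":"number"},"only":{"type":"string"},"quiet":{"type":"boolean"},"lines":{"type":"string"}},"required":["offsets"],"additionalProperties":false}. offsets is a list of rows, 1 to 10 of them, each written [opening, [dx, dy, dz], [rx, ry, rz]]: the opening from 0.0 (shut) to 1.0 (fully open), then dx, dy, dz in m, then a rotation vector rx, ry, rz in rad; each row is the pose to reach, as a shift and turn from the pose commanded when the call began, along the tool's axes at that moment; what a row does not reach only later rows make up. A row lasts 1/10 s, in which the tool goes at most 0.05 m and 0.15 rad, less where a joint would pass 70% of its speed; a pose out of reach is approached as far as the arm can. The fingers move at their own pace and stop on an object; grip_force is the grip in N (left out, the last holds). Time passes only in rows, so rows that do not move let the fingers close. The tool returns the time, the measured TCP pose, the force, the opening and the grip force at its end. only (a regular expression) keeps the lines of the reply that match it, lines (a string "A,B") keeps lines A to B, and quiet returns only ok. Input that does not fit is refused with a message, and nothing moves.
- get_state(): the state, without advancing time (a new reading comes with each control period).
- imaging.snapshot(name): name is "scene" or "side" or "wrist"; returns the picture (420x560x3 uint8, red, green, blue); there is no depth.
- imaging.camera_params(name): a dict with "fx", "fy", "cx", "cy" (pixels), "rvec" (rotation vector, rad) and "tvec" (3), from world to camera coordinates, as OpenCV has them. Camera axes: x right, y down, z forward; pixel columns grow to the right and rows downward; lengths in m; the calibration is good to about 2 mm. The wrist camera is an equidistant fisheye: a pixel r from the principal point sees the ray r / f radians off the axis. A picture is of the moment at which its call begins: read the wrist's pose just before it. camera_params takes no time and is no camera call; for the wrist camera it gives the pose at the moment of the call.
- ticket.finish_job(): hands the job in; it is judged then, once.
The state is a dict: "clock": time; "q": joint angles; "qd": joint speeds; "joint_torque": joint torques, N m; "tool_pos": TCP position; "eef_rot": TCP orientation; "contact_force": force on the tool from outside, world axes, zero at the start; "moment": the same for the moment, N m; "opening": opening from 0.0 (shut) to 1.0 (fully open); "finger_force": force on a finger pad.
Only numpy, scipy, OpenCV 4.12 (cv2) and the standard library are available. Lean on these libraries where they do the work, as an engineer would, in place of code of your own. Each camera call takes 0.05 s, during which the arm holds its last target. There are 200 camera calls.

## Working session

There is one attempt and no reset: what is moved stays moved. The work goes in short steps, Python scripts to look and compute and a tool call to move; the robot and the scene stay as the last step left them, time stands still between calls to the robot, and variables do not carry over. Pictures are saved under pics/ and viewed, at most 10 in all, crops included, and the job is handed in when it is done.

```bash
ls; mkdir -p pics
```

Run:
```python
from plant import r, imaging, ticket, get_state
import cv2
for n in("scene","side"):
    p=imaging.camera_params(n);print(n,p)
    cv2.imwrite(f"pics/{n}0.png",imaging.snapshot(n)[:,:,::-1])
s=get_state();print(s["clock"],s["tool_pos"],s["eef_rot"],r.grip_depth)
```

```text
pics
plant.py
scene {'fx': 503.86110276417196, 'fy': 503.86110276417196, 'cx': 281.831302624972, 'cy': 209.37129645272145, 'rvec': array([ 1.32399084, -2.05329832,  1.00226751]), 'tvec': array([0.24780572, 0.39823133, 1.02147385])}
side {'fx': 404.94398143399405, 'fy': 404.94398143399405, 'cx': 278.5020275444698, 'cy': 210.46414520051965, 'rvec': array([ 0.41605748,  2.68494531, -1.29676671]), 'tvec': array([ 0.55428479, -0.05160454,  1.35420627])}
0.1 [ 0.20926898 -0.58832672  0.23797953] [ 9.85425731e-01  1.70104179e-01 -1.96797338e-04 -8.11105355e-04] -0.0187
```

View pics/scene0.png

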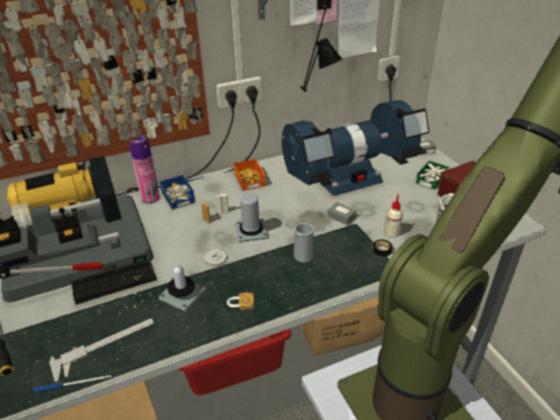

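View pics/side0.png

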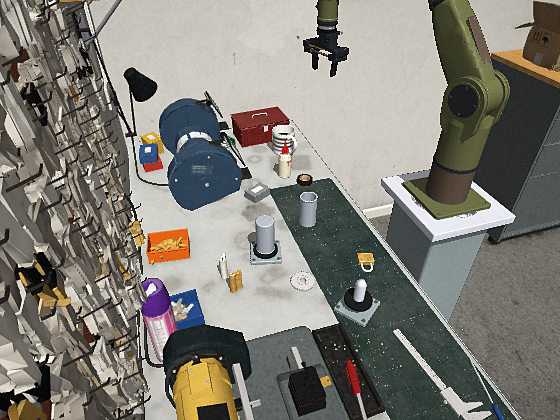

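The scene view shows the cup with its mouth at (304,230), the free peg tip at (179,267), cup_done's top at (250,198), the padlock at (241,300), the tape at (383,247), the bottle at (394,220) and the wheel at (215,257). The side view shows the cup mouth at (308,196) and the peg tip at (360,281).

Create h.py:
```python
from plant import r, imaging, ticket, get_state
import cv2, numpy as np
from scipy.spatial.transform import Rotation as R
def cam(n):
    p=imaging.camera_params(n);K=np.array([[p["fx"],0,p["cx"]],[0,p["fy"],p["cy"]],[0,0,1]])
    return K,R.from_rotvec(p["rvec"]).as_matrix(),np.array(p["tvec"])
def tri(a,b):
    P=[K@np.c_[M,t] for K,M,t in (cam("scene"),cam("side"))]
    X=cv2.triangulatePoints(P[0],P[1],np.array(a,float),np.array(b,float));return (X[:3]/X[3]).ravel()
def plane(n,uv,z):
    K,M,t=cam(n);d=M.T@np.linalg.inv(K)@[*uv,1];c=-M.T@t;return c+d*(z-c[2])/d[2]
def proj(n,X):
    K,M,t=cam(n);x=K@(M@np.array(X)+t);return x[:2]/x[2]
```

Run:
```python
from h import *
np.set_printoptions(precision=3,suppress=True)
print("mouth",tri((304,230),(308,196)),"tip",tri((179,267),(360,281)),"done",tri((250,198),(265,219)))
for k,a,b,z in(("cup",(304,230),(308,196),.1),("tip",(179,267),(360,281),.097),("collar",(180,289),(358,299),.037),("padlock",(241,300),(366,260),.01),("tape",(383,247),(305,180),.019),("bottle",(394,233),(285,176),0),("wheel",(215,257),(302,281),.008),("carton",(342,212),(257,190),.028),("grinder",(350,183),(225,200),0)):print(k,plane("scene",a,z),plane("side",b,z))
S=cv2.resize(imaging.snapshot("scene")[170:330,140:420],None,fx=2.8,fy=2.8,interpolation=2)
T=cv2.resize(imaging.snapshot("side")[160:340,230:400],None,fx=2.8,fy=2.8,interpolation=2)
T=cv2.copyMakeBorder(T,0,0,0,784-T.shape[1],0) if 0 else T
cv2.imwrite("pics/a.png",S[:,:,::-1]);cv2.imwrite("pics/b.png",T[:,:,::-1])
```

```text
mouth [ 0.486 -0.01   0.095] tip [0.488 0.326 0.093] done [0.644 0.08  0.121]
cup [ 0.479 -0.006  0.1  ] [ 0.488 -0.008  0.1  ]
tip [0.484 0.326 0.097] [0.49  0.332 0.097]
collar [0.472 0.335 0.037] [0.489 0.336 0.037]
padlock [0.399 0.204 0.01 ] [0.395 0.202 0.01 ]
tape [ 0.41  -0.213  0.019] [ 0.423 -0.199  0.019]
bottle [ 0.465 -0.289  0.   ] [ 0.471 -0.271  0.   ]
wheel [0.577 0.214 0.008] [0.587 0.218 0.008]
carton [ 0.584 -0.183  0.028] [ 0.598 -0.18   0.028]
grinder [ 0.741 -0.303 -0.   ] [ 0.704 -0.196  0.   ]
```

View pics/a.png

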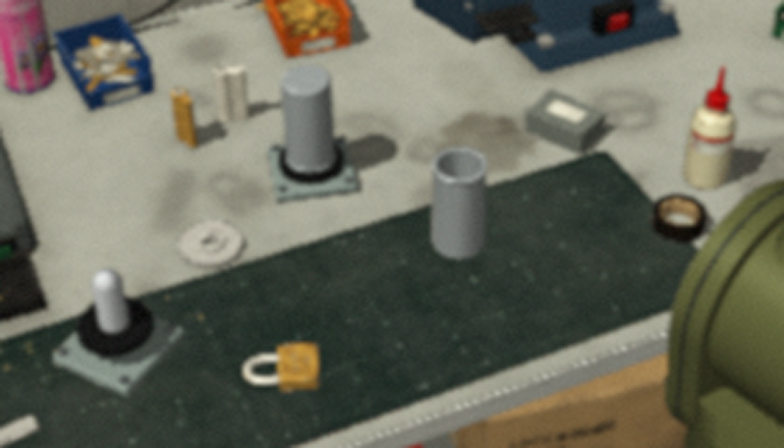

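View pics/b.png

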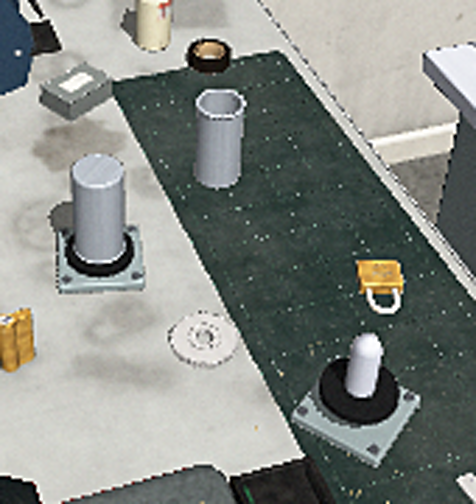

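Zoomed pixels, converted to full frame: cup mouth at scene (304.3,228.6) and side (308.9,197.1); peg tip at scene (178.2,267.5) and side (361.2,280.5); collar centre at scene (181,286) and side (357.9,299.3). 

The plan is to tip the cup outward (+x), pick it up at 45°, then turn it half a turn about tool z.

Add to h.py:
```python
np.set_printoptions(precision=4,suppress=True)
def go(p,xa,za):
    """shift+turn from the measured pose to TCP p, tool x ~xa, tool z za (world)"""
    s=get_state();A=R.from_quat(s["eef_rot"]);za=np.array(za,float);za/=np.linalg.norm(za)
    xa=np.array(xa,float);xa-=za*(xa@za);xa/=np.linalg.norm(xa)
    B=R.from_matrix(np.c_[xa,np.cross(za,xa),za])
    print("shift",A.inv().apply(np.array(p)-s["tool_pos"]),"turn",(A.inv()*B).as_rotvec(),"q",np.array(s["q"]),"t",s["clock"])
```

Run:
```python
from h import *
m=tri((304.3,228.6),(308.9,197.1));t=tri((178.2,267.5),(361.2,280.5));c=tri((181,286),(357.9,299.3))
print(m,t,c)
for n in("scene","side"):print(n,proj(n,[m[0],m[1],.1]),proj(n,[m[0],m[1],0]),proj(n,[t[0],t[1],.097]),proj(n,[t[0],t[1],.037]))
go((.42,-.007,.20),(1,0,0),(0,0,-1))
```

```text
[ 0.4859 -0.0097  0.0969] [0.4854 0.3284 0.0945] [0.4866 0.3304 0.0305]
scene [304.0286 228.1911] [303.642 256.391] [177.8235 267.0476] [181.241 284.577]
side [308.5514 195.5242] [307.1192 221.693 ] [360.9909 279.2968] [357.8744 296.2311]
shift [ 0.3934 -0.4772  0.0387] turn [-0.001   0.0003  0.3418] q [ 1.2628  0.6897 -0.1945  1.5659  0.1573  0.9025 -0.2151] t 0.2
```

steer_hand([
  [0, [0.393, -0.477, 0], [0, 0, 0.342]],
  [0, [0.393, -0.477, 0], [0, 0, 0.342]],
  [0, [0.393, -0.477, 0], [0, 0, 0.342]],
  [0, [0.393, -0.477, 0], [0, 0, 0.342]],
  [0, [0.393, -0.477, 0], [0, 0, 0.342]],
  [0, [0.393, -0.477, 0], [0, 0, 0.342]],
  [0, [0.393, -0.477, 0], [0, 0, 0.342]],
  [0, [0.393, -0.477, 0], [0, 0, 0.342]],
  [0, [0.393, -0.477, 0], [0, 0, 0.342]],
  [0, [0.393, -0.477, 0], [0, 0, 0.342]],
], grip_force=20)

```text
clock: 1.2
tool_pos: [0.3802, -0.1168, 0.2389]
eef_rot: [1.0, -0.0, 0.0, 0.0]
contact_force: [1.5, -0.5, 0.5]
opening: 0.114
finger_force: 0.0
```

Run:
```python
from h import *
go((.42,-.009,.08),(1,0,0),(0,0,-1))
```

```text
shift [ 0.0396 -0.1079  0.1589] turn [ 0.0002 -0.0006 -0.0005] q [ 0.2141  0.4075 -0.0458  2.212   0.0365  0.5221 -1.4308] t 1.2
```

steer_hand([
  [0, [0.04, -0.108, 0], [0, 0, 0]],
  [0, [0.04, -0.108, 0], [0, 0, 0]],
  [0, [0.04, -0.108, 0.03], [0, 0, 0]],
  [0, [0.04, -0.108, 0.08], [0, 0, 0]],
  [0, [0.04, -0.108, 0.12], [0, 0, 0]],
  [0, [0.04, -0.108, 0.154], [0, 0, 0]],
  [0, [0.04, -0.108, 0.154], [0, 0, 0]],
  [0, [0.04, -0.108, 0.154], [0, 0, 0]],
], grip_force=20)

```text
clock: 2.0
tool_pos: [0.4195, -0.0108, 0.0849]
eef_rot: [1.0, -0.0, -0.001, 0.0]
contact_force: [0.9, 0.6, -0.8]
opening: 0.006
finger_force: 0.0
```

Run:
```python
from h import *
go((.52,-.009,.085),(1,0,0),(0,0,-1))
```

```text
shift [ 0.1005 -0.0018 -0.0003] turn [ 0.0002  0.0013 -0.0002] q [-0.081   0.7617 -0.0055  2.2965  0.0462  0.0848 -1.702 ] t 2.0
```

I've estimated the arm geometry from the recorded joint states. A 45° outward tilt at this radius would drive joint 6 out of range, so tipping the cup sideways may work better. I'll back off, take a small sideways tilt, and use it to identify the kinematics before committing.

steer_hand([
  [0, [0, 0, -0.05], [0, 0, 0]],
  [0, [0, 0, -0.1], [0, 0, 0]],
  [0, [0.03, 0.04, -0.12], [0, 0, 0]],
  [0, [0.066, 0.08, -0.12], [0.1, 0, 0]],
  [0, [0.066, 0.09, -0.12], [0.25, 0, 0]],
  [0, [0.066, 0.09, -0.12], [0.4, 0, 0]],
  [0, [0.066, 0.09, -0.12], [0.4, 0, 0]],
  [0, [0.066, 0.09, -0.12], [0.4, 0, 0]],
])

```text
clock: 2.8
tool_pos: [0.4855, -0.1048, 0.2062]
eef_rot: [0.98, -0.003, 0.002, -0.198]
contact_force: [-0.3, 0.2, 0.0]
opening: 0.004
finger_force: 0.0
```

Create fk.py:
```python
import numpy as np, itertools
from scipy.spatial.transform import Rotation as R
from scipy.optimize import least_squares
from plant import r, imaging, ticket, get_state
s=get_state()
D=[([1.2628,.6897,-.1945,1.5659,.1573,.9025,-.2151],[.20927,-.58833,.23798],[.985426,.170104,-.000197,-.000811]),
([.2141,.4075,-.0458,2.212,.0365,.5221,-1.4308],[.3802,-.1168,.2389],[1,0,0,0]),
([-.081,.7617,-.0055,2.2965,.0462,.0848,-1.702],[.4195,-.0108,.0849],[1,0,-.0005,0]),
([float(v) for v in s["q"]],list(s["tool_pos"]),list(s["eef_rot"]))]
def fk(q,g,P):
    d,a,b,t,o7=P
    A=R.from_euler("z",g[0]*q[0])*R.from_euler("y",q[1])*R.from_euler("z",g[1]*q[2]);p=np.array([0,0,d])+A.apply([0,0,a])
    A=A*R.from_euler("y",q[3])*R.from_euler("z",g[2]*q[4]);p=p+A.apply([0,0,b])
    A=A*R.from_euler("y",q[5])*R.from_euler("z",g[3]*q[6]+o7);return p+A.apply([0,0,t]),A
```

Run:
```python
from fk import *
print(D[3])
L=[]
for g in itertools.product((1,-1),repeat=4):
  for o in(0,1.57,3.14,-1.57):
    def e(P):
        return np.concatenate([np.r_[fk(q,g,P)[0]-p,.3*(fk(q,g,P)[1].inv()*R.from_quat(Q)).as_rotvec()] for q,p,Q in D])
    f=least_squares(e,[.28,.57,.34,.27,o]);L.append((f.cost,g,f.x))
L.sort(key=lambda l:l[0])
for l in L[:4]:print(l)
```

```text
([0.6040249713835695, 0.6778347233923612, -0.4025850764988031, 1.8852263711359873, -0.20351240451798702, 0.734452717259739, -1.1481327080610542], [np.float64(0.4855078644509555), np.float64(-0.10483320209872116), np.float64(0.20620236644089399)], [np.float64(0.9802532528488687), np.float64(-0.0034488543026545424), np.float64(0.00164715272589628), np.float64(-0.19770926273472486)])
(np.float64(0.0031139316627928726), (-1, -1, -1, -1), array([0.22226367, 0.58194012, 0.31579537, 0.24098278, 1.57063127]))
(np.float64(0.003113931662792873), (-1, -1, -1, -1), array([0.22226367, 0.58194012, 0.31579537, 0.24098278, 1.57063127]))
(np.float64(0.003113931662792874), (-1, -1, -1, -1), array([0.22226367, 0.58194012, 0.31579537, 0.24098278, 1.57063127]))
(np.float64(0.003113931662793006), (-1, -1, -1, -1), array([0.22226367, 0.58194012, 0.31579537, 0.24098278, 1.57063125]))
```

Add to fk.py:
```python
def fk(q,P,g=-1):
    d,a,b,t,o7,sx,e1,e2,w=P[:9]
    A=R.from_euler("z",-q[0]);p=np.array([0,0,d])+A.apply([sx,0,0])
    A=A*R.from_euler("y",q[1])*R.from_euler("z",-q[2]);p=p+A.apply([e1,0,a])
    A=A*R.from_euler("y",q[3])*R.from_euler("z",-q[4]);p=p+A.apply([e2,0,b])
    A=A*R.from_euler("y",q[5]);p=p+A.apply([w,0,0])
    A=A*R.from_euler("z",-q[6]+o7);return p+A.apply([0,0,t]),A
```

Run:
```python
from fk import *
def e(P): return np.concatenate([np.r_[fk(q,P)[0]-p,.3*(fk(q,P)[1].inv()*R.from_quat(Q)).as_rotvec()] for q,p,Q in D])
np.set_printoptions(precision=4,suppress=True)
f=least_squares(lambda P:np.r_[e(P),.02*P[5:]],[.28,.57,.34,.27,1.57,0,0,0,0]);print(f.x);print(e(f.x).reshape(4,6))
```

```text
[0.2973 0.5701 0.3362 0.2791 1.5706 0.1808 0.0163 0.0199 0.1791]
[[ 0.0003 -0.0014 -0.0142  0.0002 -0.      0.    ]
 [ 0.0039  0.0319 -0.0051  0.     -0.0002 -0.0001]
 [-0.0053  0.0359 -0.0019  0.0001  0.0001 -0.    ]
 [ 0.0018 -0.0043  0.0212 -0.      0.      0.    ]]
```

Add to fk.py:
```python
def fk(q,P):
    d,a,b,t,o7=P[:5]; S,E1,E2,W=[np.array([P[5+2*i],P[6+2*i],0]) for i in range(4)]
    A=R.from_euler("z",-q[0]);p=np.array([0,0,d])+A.apply(S)
    A=A*R.from_euler("y",q[1]);p=p+0
    A=A*R.from_euler("z",-q[2]);p=p+A.apply(E1+[0,0,a])
    A=A*R.from_euler("y",q[3])*R.from_euler("z",-q[4]);p=p+A.apply(E2+[0,0,b])
    A=A*R.from_euler("y",q[5]);p=p+A.apply(W)
    A=A*R.from_euler("z",-q[6]+o7);return p+A.apply([0,0,t]),A
def err(P): return np.concatenate([np.r_[fk(q,P)[0]-p,.3*(fk(q,P)[1].inv()*R.from_quat(Q)).as_rotvec()] for q,p,Q in D])
def fit(): return least_squares(lambda P:np.r_[err(P),.01*P[5:]],[.28,.57,.34,.27,1.57]+[0]*8).x
```

Run:
```python
from fk import *
np.set_printoptions(precision=4,suppress=True)
P=fit();print(P);print(err(P).reshape(4,6)[:,:3])
```

```text
[ 0.3468  0.5633  0.3445  0.3258  1.5706 -0.0001 -0.0189  0.0005 -0.0272
  0.0002  0.0001 -0.0001  0.0001]
[[ 0. -0.  0.]
 [-0. -0.  0.]
 [-0.  0. -0.]
 [-0.  0. -0.]]
```

The model now fits exactly. Next I'll use it to choose the tipping direction by solving IK for the pick, with both flip states, and the place, for each azimuth.

Add to fk.py:
```python
lo=np.array([-3.01,-.46,-1.47,.13,-1,.04,-2.66]);hi=np.array([3.01,2.08,1.51,2.56,4.14,2.09,2.66])
def frame(phi,tilt,flip):
    z=np.array([np.sin(tilt)*np.cos(phi),np.sin(tilt)*np.sin(phi),-np.cos(tilt)]);y=np.array([np.sin(phi),-np.cos(phi),0])*(-1 if flip else 1)
    return R.from_matrix(np.c_[np.cross(y,z),y,z])
def ik(p,B,P,q0,n=12,pull=.003,seed=0):
    g=np.random.default_rng(seed);best=None
    for k in range(n):
        s=np.clip(q0,lo+.02,hi-.02) if k==0 else g.uniform(lo,hi)
        f=least_squares(lambda q:np.r_[(lambda u:np.r_[u[0]-p,.3*(u[1].inv()*B).as_rotvec()])(fk(q,P)),pull*(q-q0)],s,bounds=(lo+.05,hi-.05))
        q=f.x;u=fk(q,P);e=np.linalg.norm(u[0]-p)+np.linalg.norm((u[1].inv()*B).as_rotvec())
        if e<.02 and (best is None or np.linalg.norm(q-q0)<np.linalg.norm(best-q0)):best=q
    return best
```

Run:
```python
from fk import *
np.set_printoptions(precision=2,suppress=True,linewidth=150)
P=fit();np.save("P.npy",P);q0=np.array(D[3][0]);c=np.array([.486,-.009]);pg=np.array([.486,.329])
for deg in range(0,360,45):
    ph=np.radians(deg);h=np.array([np.cos(ph),np.sin(ph)])
    for fl in(0,1):
        B=frame(ph,np.pi/4,fl);z=B.as_matrix()[:,2]
        p=np.r_[c+.07*h,.025]+.0187*z
        a=ik(p,B,P,q0)
        b=ik(np.r_[pg,.11]+.0187*z,frame(ph,np.pi/4,1-fl),P,a if a is not None else q0)
        print(deg,fl,a,b)
```

```text
Traceback (most recent call last):
  File "fk.py", line 40, in ik
    f=least_squares(lambda q:np.r_[(lambda u:np.r_[u[0]-p,.3*(u[1].inv()*B).as_rotvec()])(fk(q,P)),pull*(q-q0)],s,bounds=(lo+.05,hi-.05))
ValueError: Initial guess is outside of provided bounds
```

```bash
sed -i 's/np.clip(q0,lo+.02,hi-.02) if k==0 else g.uniform(lo,hi)/np.clip(q0 if k==0 else g.uniform(lo,hi),lo+.06,hi-.06)/' fk.py
```

Run:
```python
from fk import *
np.set_printoptions(precision=2,suppress=True,linewidth=150)
P=fit();np.save("P.npy",P);q0=np.array(D[3][0]);c=np.array([.486,-.009]);pg=np.array([.486,.329])
for deg in range(0,360,45):
    ph=np.radians(deg);h=np.array([np.cos(ph),np.sin(ph)])
    for fl in(0,1):
        B=frame(ph,np.pi/4,fl);z=B.as_matrix()[:,2]
        p=np.r_[c+.07*h,.025]+.0187*z
        a=ik(p,B,P,q0)
        b=ik(np.r_[pg,.11]+.0187*z,frame(ph,np.pi/4,1-fl),P,a if a is not None else q0)
        print(deg,fl,a,b)
```

```text
0 0 [-0.12  1.25  0.02  2.51  3.07  1.4   1.48] [-1.58  1.56  1.37  2.33  3.92  0.91  2.61]
0 1 [ 0.37  1.37 -0.8   2.48  2.71  1.5  -0.85] [-1.37  1.12  0.67  2.32  2.94  0.57  0.6 ]
45 0 [ 0.91  1.69 -1.42  2.3   2.29  0.93 -2.38] [-0.15  1.09 -0.78  2.42  2.75  1.07 -0.75]
45 1 [ 0.82  1.48 -1.13  2.3   2.61  0.71  0.35] [-0.34  1.01 -0.45  2.43  2.98  1.02  2.06]
90 0 [ 0.75  1.33 -0.93  1.99  0.49  0.32 -0.2 ] [ 0.25  1.19 -1.02  2.05  1.8   0.15  1.15]
90 1 [ 0.5   1.17 -0.47  2.   -0.95  0.41 -1.94] [ 0.31  1.29 -1.19  2.04  1.65  0.34 -1.8 ]
135 0 [ 0.6   1.34 -0.93  1.71  0.42  1.    0.4 ] [-0.22  1.06 -0.23  1.56 -0.61  0.99 -2.26]
135 1 [ 0.19  1.15 -0.14  1.74 -0.42  0.94 -1.89] [ 0.16  1.3  -1.1   1.53  0.36  0.95  0.03]
180 0 [ 0.36  1.31 -0.83  1.61  0.59  1.37  0.86] [-0.46  1.18 -0.09  1.13 -0.28  1.54 -1.98]
180 1 [-0.02  1.17 -0.07  1.64  0.01  1.12 -1.65] [-0.15  1.33 -0.97  1.1   0.38  1.61  0.62]
225 0 [ 0.13  1.24 -0.67  1.73  0.89  1.4   1.27] [-0.72  1.22  0.04  1.02  0.03  1.69 -1.49]
225 1 [-0.24  1.15  0.01  1.75  0.45  0.99 -1.42] [-0.43  1.31 -0.81  0.99  0.6   1.88  1.22]
270 0 [-0.88  1.46  0.98  2.06 -0.95  0.35 -2.61] [-1.14  1.19  0.53  1.34  0.05  1.27 -0.8 ]
270 1 [-0.26  1.13 -0.17  2.02  1.28  0.93 -1.64] [-0.54  1.26 -0.89  1.29  1.02  1.84  1.57]
315 0 [-0.29  1.17 -0.12  2.34  2.2   1.07  1.24] [-0.93  1.   -0.21  1.81  1.14  1.07 -1.24]
315 1 [ 0.02  1.24 -0.61  2.33  2.05  1.45 -1.59] [-0.53  1.2  -0.99  1.79  1.45  1.72  1.77]
```

Azimuth 270 works for both ends: push the cup toward -y, pick with the tool pointing -y, flip joint 7 from -1.6 to +1.5, then place pointing about 315. I'll go to the +y side of the cup now.

Run:
```python
from h import *
go((.486,.065,.206),(0,1,0),(0,0,-1))
```

```text
shift [-0.0008 -0.1565  0.066 ] turn [-0.3099 -0.3151 -1.5551] q [ 0.604   0.6778 -0.4026  1.8852 -0.2035  0.7345 -1.1481] t 2.8
```

steer_hand([
  [0, [0, -0.157, 0.066], [-0.31, -0.315, -1.555]],
  [0, [0, -0.157, 0.066], [-0.31, -0.315, -1.555]],
  [0, [0, -0.157, 0.066], [-0.31, -0.315, -1.555]],
  [0, [0, -0.157, 0.066], [-0.31, -0.315, -1.555]],
  [0, [0, -0.157, 0.066], [-0.31, -0.315, -1.555]],
  [0, [0, -0.157, 0.066], [-0.31, -0.315, -1.555]],
  [0, [0, -0.157, 0.066], [-0.31, -0.315, -1.555]],
  [0, [0, -0.157, 0.066], [-0.31, -0.315, -1.555]],
  [0, [0, -0.157, 0.066], [-0.31, -0.315, -1.555]],
  [0, [0, -0.157, 0.066], [-0.31, -0.315, -1.555]],
])

```text
clock: 3.8
tool_pos: [0.4857, 0.0714, 0.2075]
eef_rot: [0.74, 0.673, 0.001, -0.014]
contact_force: [-0.1, 0.3, -0.1]
opening: 0.001
finger_force: 0.0
```

Run:
```python
from h import *
go((.486,.065,.088),(0,1,0),(0,0,-1))
```

```text
shift [-0.0089  0.0033  0.1193] turn [-0.0189 -0.022  -0.095 ] q [ 0.0975  0.6064 -0.5072  1.9733  0.4121  0.6752 -0.7571] t 3.8
```

steer_hand([
  [0, [-0.008, 0.002, 0.04], [-0.02, -0.02, -0.095]],
  [0, [-0.008, 0.002, 0.08], [-0.02, -0.02, -0.095]],
  [0, [-0.008, 0.002, 0.12], [-0.02, -0.02, -0.095]],
  [0, [-0.008, 0.002, 0.12], [-0.02, -0.02, -0.095]],
  [0, [-0.008, 0.002, 0.12], [-0.02, -0.02, -0.095]],
])

```text
clock: 4.3
tool_pos: [0.4843, 0.0659, 0.0867]
eef_rot: [0.71, 0.705, 0.0, -0.002]
contact_force: [-0.1, 0.2, 0.9]
opening: 0.006
finger_force: 0.0
```

Run:
```python
from h import *
go((.486,-.035,.088),(0,1,0),(0,0,-1))
```

```text
shift [-0.1008  0.0024 -0.0017] turn [-0.0025 -0.0038 -0.0069] q [-0.0389  0.7944 -0.3059  2.0858  0.6513  0.3549 -0.8845] t 4.3
```

steer_hand([
  [0, [-0.03, 0.002, 0], [0, 0, 0]],
  [0, [-0.042, 0.002, 0], [0, 0, 0]],
  [0, [-0.052, 0.002, 0], [0, 0, 0]],
  [0, [-0.061, 0.002, 0], [0, 0, 0]],
  [0, [-0.069, 0.002, 0], [0, 0, 0]],
  [0, [-0.077, 0.002, 0], [0, 0, 0]],
  [0, [-0.085, 0.002, 0], [0, 0, 0]],
  [0, [-0.092, 0.002, 0], [0, 0, 0]],
  [0, [-0.098, 0.002, 0], [0, 0, 0]],
  [0, [-0.104, 0.002, 0], [0, 0, 0]],
])

```text
clock: 5.3
tool_pos: [0.4851, -0.0399, 0.0843]
eef_rot: [0.711, 0.704, 0.0, -0.003]
contact_force: [-0.4, -1.4, -0.1]
opening: 0.002
finger_force: 0.0
```

steer_hand([
  [0, [-0.006, 0, 0], [0, 0, 0]],
  [0, [-0.006, 0, 0], [0, 0, 0]],
  [0, [-0.006, 0, 0], [0, 0, 0]],
])

```text
clock: 5.6
tool_pos: [0.4851, -0.0454, 0.0844]
eef_rot: [0.711, 0.704, 0.0, -0.003]
contact_force: [-0.9, 0.1, 0.3]
opening: 0.006
finger_force: 0.0
```

Run:
```python
from h import *
S=cv2.resize(imaging.snapshot("scene")[170:330,240:420],None,fx=2.2,fy=2.2,interpolation=2)
T=cv2.resize(imaging.snapshot("side")[150:310,230:390],None,fx=2.2,fy=2.2,interpolation=2)
cv2.imwrite("pics/c.png",np.hstack([S,T])[:,:,::-1])
```

```text
(no output)
```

View pics/c.png

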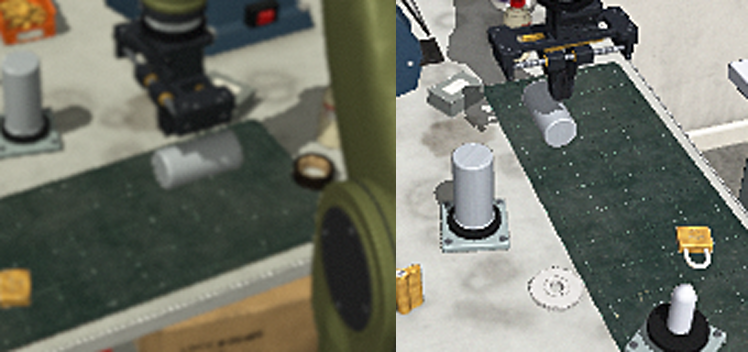

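The cup has tipped and is lying with its mouth toward -y. Its bottom disc centre is near scene (316,246) and side (304,209.5). I'll retract and measure its axis with an unobstructed view.

steer_hand([
  [1, [0, 0, -0.05], [0, 0, 0]],
  [1, [0.04, 0, -0.1], [0, 0, 0]],
  [1, [0.09, 0, -0.13], [0, 0, 0]],
  [1, [0.14, 0, -0.14], [0, 0, 0]],
  [1, [0.19, 0, -0.14], [0, 0, 0]],
  [1, [0.19, 0, -0.14], [0, 0, 0]],
])

```text
clock: 6.3
tool_pos: [0.4873, 0.1504, 0.2269]
eef_rot: [0.708, 0.706, 0.003, -0.004]
contact_force: [-1.1, -0.4, -0.4]
opening: 0.524
finger_force: 0.0
```

Run:
```python
from h import *
S=cv2.resize(imaging.snapshot("scene")[205:285,290:390],None,fx=4,fy=4,interpolation=2)
T=cv2.resize(imaging.snapshot("side")[170:250,260:350],None,fx=4,fy=4,interpolation=2)
cv2.imwrite("pics/d.png",np.hstack([S,T])[:,:,::-1])
```

```text
(no output)
```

View pics/d.png

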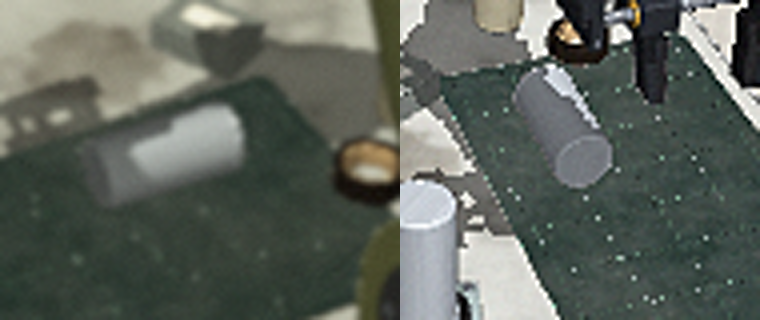

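Run:
```python
from h import *
s=lambda x,y:(290+x/4,205+y/4); d=lambda x,y:(260+(x-400)/4,170+y/4)
b=tri(s(98,175),d(583,162));m=tri(s(229,134),d(538,83));print("bottom",b,"mouth",m,np.linalg.norm(m-b))
for f,n,pts in((s,"scene",[(98,175),(229,134)]),(d,"side",[(583,162),(538,83)])):
    a=[plane(n,f(*p),.025) for p in pts];print(n,a,np.degrees(np.arctan2(*(a[1]-a[0])[1::-1])),np.linalg.norm(a[1]-a[0]))
# overlay of best model
import sys
S=imaging.snapshot("scene");T=imaging.snapshot("side")
np.savez("img.npz",S=S,T=T)
```

```text
bottom [ 0.4804 -0.0394  0.0208] mouth [ 0.4799 -0.1421  0.0228] 0.1027375978550041
scene [array([ 0.4766, -0.0376,  0.025 ]), array([ 0.4762, -0.1391,  0.025 ])] -90.1902615180065 0.10148615737632713
side [array([ 0.4824, -0.0337,  0.025 ]), array([ 0.4809, -0.1429,  0.025 ])] -90.79136130425188 0.10919222617824755
```

The measurements agree: bottom (0.480,-0.038), mouth (0.480,-0.140), length 0.103, axis at -90°. Next is the pre-grasp with the tool pointing -y and 45° down.

Run:
```python
from h import *
go((.480,.0,.098),(0,1,-1),(0,-1,-1))
```

```text
shift [-0.1439 -0.0052  0.1265] turn [-0.0081 -0.7887 -0.0067] q [-0.029   0.6013 -0.5516  1.9156  0.4418  0.75   -0.8415] t 6.5
```

steer_hand([
  [1, [-0.03, -0.005, 0], [-0.008, -0.15, -0.007]],
  [1, [-0.05, -0.005, 0], [-0.008, -0.3, -0.007]],
  [1, [-0.07, -0.005, 0.02], [-0.008, -0.45, -0.007]],
  [1, [-0.1, -0.005, 0.05], [-0.008, -0.6, -0.007]],
  [1, [-0.12, -0.005, 0.08], [-0.008, -0.75, -0.007]],
  [1, [-0.144, -0.005, 0.11], [-0.008, -0.789, -0.007]],
  [1, [-0.144, -0.005, 0.126], [-0.008, -0.789, -0.007]],
  [1, [-0.144, -0.005, 0.126], [-0.008, -0.789, -0.007]],
  [1, [-0.144, -0.005, 0.126], [-0.008, -0.789, -0.007]],
], grip_force=30)

```text
clock: 7.4
tool_pos: [0.4805, -0.0008, 0.099]
eef_rot: [0.654, 0.652, -0.271, 0.27]
contact_force: [-0.3, -0.1, 0.8]
opening: 0.999
finger_force: 0.0
```

Run:
```python
from h import *
go((.480,-.084,.0138),(0,1,-1),(0,-1,-1))
```

```text
shift [ 0.0014 -0.0004  0.1191] turn [-0.0017 -0.0001 -0.0019] q [-0.4658  0.9641 -0.1104  1.9751  0.9469  0.9735 -1.4121] t 7.4
```

steer_hand([
  [1, [0.001, 0, 0.03], [0, 0, 0]],
  [1, [0.001, 0, 0.06], [0, 0, 0]],
  [1, [0.001, 0, 0.09], [0, 0, 0]],
  [1, [0.001, 0, 0.11], [0, 0, 0]],
  [1, [0.001, 0, 0.119], [0, 0, 0]],
  [1, [0.001, 0, 0.119], [0, 0, 0]],
])

```text
clock: 8.0
tool_pos: [0.4808, -0.0838, 0.0143]
eef_rot: [0.654, 0.652, -0.27, 0.27]
contact_force: [0.1, 1.4, 0.5]
opening: 1.001
finger_force: 0.0
```

steer_hand([
  [0, [0, 0, 0], [0, 0, 0]],
  [0, [0, 0, 0], [0, 0, 0]],
  [0, [0, 0, 0], [0, 0, 0]],
  [0, [0, 0, 0], [0, 0, 0]],
  [0, [0, 0, 0], [0, 0, 0]],
  [0, [0, 0, 0], [0, 0, 0]],
], grip_force=30)

```text
clock: 8.6
tool_pos: [0.4808, -0.0826, 0.0139]
eef_rot: [0.654, 0.653, -0.27, 0.271]
contact_force: [0.9, 1.5, 2.3]
opening: 0.564
finger_force: 30.0
```

Run:
```python
from h import *
s=get_state();print(s["q"],s["opening"]*88)
```

```text
[-0.3862  1.1256 -0.0054  2.0391  1.2065  0.7803 -1.6052] 49.62354132395271
```

Gripped at 49.6 mm opening with 30 N. I'll lift it and turn half a turn about tool z.

steer_hand([
  [0, [-0.03, 0, -0.03], [0, 0, 0]],
  [0, [-0.06, 0, -0.06], [0, 0, 0]],
  [0, [-0.09, 0, -0.09], [0, 0, -0.15]],
  [0, [-0.12, 0, -0.12], [0, 0, -0.3]],
  [0, [-0.141, 0, -0.141], [0, 0, -0.45]],
  [0, [-0.141, 0, -0.141], [0, 0, -0.6]],
  [0, [-0.141, 0, -0.141], [0, 0, -0.75]],
  [0, [-0.141, 0, -0.141], [0, 0, -0.9]],
  [0, [-0.141, 0, -0.141], [0, 0, -1.05]],
  [0, [-0.141, 0, -0.141], [0, 0, -1.2]],
], grip_force=30)

```text
clock: 9.6
tool_pos: [0.4801, -0.0832, 0.2129]
eef_rot: [0.176, 0.907, -0.375, 0.072]
contact_force: [-0.1, 0.8, -1.3]
opening: 0.567
finger_force: 30.0
```

steer_hand([
  [0, [0, 0, 0], [0, 0, -0.15]],
  [0, [0, 0, 0], [0, 0, -0.3]],
  [0, [0, 0, 0], [0, 0, -0.45]],
  [0, [0, 0, 0], [0, 0, -0.6]],
  [0, [0, 0, 0], [0, 0, -0.75]],
  [0, [0, 0, 0], [0, 0, -0.9]],
  [0, [0, 0, 0], [0, 0, -1.05]],
  [0, [0, 0, 0], [0, 0, -1.2]],
  [0, [0, 0, 0], [0, 0, -1.35]],
  [0, [0, 0, 0], [0, 0, -1.5]],
])

```text
clock: 10.6
tool_pos: [0.4801, -0.0833, 0.2128]
eef_rot: [-0.49, 0.784, -0.324, -0.203]
contact_force: [-0.3, -0.6, -1.6]
opening: 0.563
finger_force: 30.0
```

Run:
```python
from h import *
go((.480,-.084,.22),(0,-1,1),(0,-1,-1))
```

```text
shift [ 0.0051 -0.0024 -0.0046] turn [ 0.0012  0.0008 -0.4534] q [-0.0613  0.7792 -0.5403  2.0261  1.0683  1.2992  1.3377] t 10.6
```

steer_hand([
  [0, [0, 0, 0], [0, 0, -0.15]],
  [0, [0, 0, 0], [0, 0, -0.3]],
  [0, [0, 0, 0], [0, 0, -0.453]],
  [0, [0, 0, 0], [0, 0, -0.453]],
])

```text
clock: 11.0
tool_pos: [0.4801, -0.0833, 0.2127]
eef_rot: [-0.651, 0.656, -0.271, -0.27]
contact_force: [0.2, -0.1, -0.6]
opening: 0.565
finger_force: 30.0
```

Run:
```python
from h import *
from fk import ik,fk as F
s=2**.5
P=np.load("P.npy");z=np.array([.5,-.5,-s/2]);x=np.array([.5,-.5,s/2])
print(ik(np.array([.494,.321,.20]),R.from_matrix(np.c_[x,np.cross(z,x),z]),P,np.array(get_state()["q"]),n=4))
go((.494,.321,.20),x,z)
```

```text
[-0.6454  0.9224 -0.7352  1.7746  1.2203  1.5075  1.9464]
shift [-0.2953 -0.0118 -0.2766] turn [ 0.5564 -0.0001 -0.5615] q [-0.0215  0.7946 -0.6096  2.024   1.0838  1.3461  1.7643] t 11.0
```

steer_hand([
  [0, [-0.295, -0.012, -0.277], [0.556, 0, -0.561]],
  [0, [-0.295, -0.012, -0.277], [0.556, 0, -0.561]],
  [0, [-0.295, -0.012, -0.277], [0.556, 0, -0.561]],
  [0, [-0.295, -0.012, -0.277], [0.556, 0, -0.561]],
  [0, [-0.295, -0.012, -0.277], [0.556, 0, -0.561]],
  [0, [-0.295, -0.012, -0.277], [0.556, 0, -0.561]],
  [0, [-0.295, -0.012, -0.277], [0.556, 0, -0.561]],
  [0, [-0.295, -0.012, -0.277], [0.556, 0, -0.561]],
  [0, [-0.295, -0.012, -0.277], [0.556, 0, -0.561]],
  [0, [-0.295, -0.012, -0.277], [0.556, 0, -0.561]],
])

```text
clock: 12.0
tool_pos: [0.4938, 0.3225, 0.2002]
eef_rot: [0.853, -0.354, 0.354, 0.146]
contact_force: [-0.2, -0.7, -0.8]
opening: 0.566
finger_force: 30.0
```

steer_hand([
  [0, [0, 0, 0], [0, 0, 0]],
  [0, [0, 0, 0], [0, 0, 0]],
  [0, [0, 0, 0], [0, 0, 0]],
])

```text
clock: 12.3
tool_pos: [0.495, 0.3196, 0.2011]
eef_rot: [0.853, -0.354, 0.355, 0.147]
contact_force: [0.0, 0.3, -1.1]
opening: 0.564
finger_force: 30.0
```

Run:
```python
from h import *
x=np.array([.5,-.5,.5**.5]);z=x*[1,1,-1]
go((.494,.321,.187),x,z)
S=cv2.resize(imaging.snapshot("scene")[200:310,130:230],None,fx=4,fy=4,interpolation=2)
T=cv2.resize(imaging.snapshot("side")[210:320,310:410],None,fx=4,fy=4,interpolation=2)
cv2.imwrite("pics/e.png",np.hstack([S,T])[:,:,::-1])
```

```text
shift [-0.0112 -0.0002  0.0087] turn [ 0.0013 -0.0027 -0.002 ] q [-0.6328  0.929  -0.7572  1.7754  1.229   1.5265  1.9402] t 12.3
```

View pics/e.png

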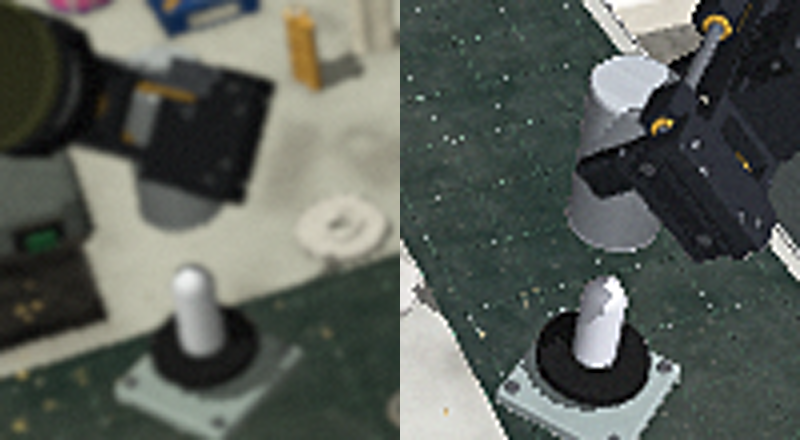

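The cup is mouth down above the peg. In scene its rim spans crop x 137–223 with its lowest point at y 230. In the side crop it spans x 565–657 with its lowest point at y 252. I'll fit the cup pose to these.

Run:
```python
from h import *
from scipy.optimize import least_squares
a=np.linspace(0,6.28,90);C=np.c_[np.cos(a),np.sin(a),0*a]*.025
def ext(n,c):
    p=np.array([proj(n,c+k) for k in C]);return np.r_[p[:,0].min(),p[:,0].max(),p[:,1].max()]
ms=np.array([130+137/4,130+223/4,200+230/4]);md=np.array([310+165/4,310+257/4,210+252/4])
f=least_squares(lambda c:np.r_[ext("scene",c)-ms,ext("side",c)-md],[.486,.329,.145]);print("rim",f.x,f.fun)
top=np.array([310+228/4,210+84/4]);print("top@",plane("side",top,f.x[2]+.1))
s=get_state();A=R.from_quat(s["eef_rot"]);print("G",s["tool_pos"]+A.apply([0,0,r.grip_depth]))
# peg/collar from the same crops
k=68/2000;C2=C/.025*k
def e2(c):
    p1=np.array([proj("scene",c+q) for q in C2]);p2=np.array([proj("side",c+q) for q in C2]);return np.r_[p1[:,0].min(),p1[:,0].max(),p2[:,0].min(),p2[:,0].max()]
mm=np.array([130+152/4,130+258/4,310+136/4,310+250/4])
g=least_squares(lambda c:e2(np.r_[c,.035])-mm,[.486,.329]);print("collar",g.x,g.fun)
print("tip",tri((130+190/4,200+267/4),(310+212/4,210+280/4)), proj("scene",[.486,.329,.097]),proj("side",[.486,.329,.097]))
```

```text
rim [0.4882 0.3277 0.1471] [-0.2215 -0.2267  0.5436 -0.0474 -0.3318 -0.5366]
top@ [0.4923 0.3283 0.2471]
G [0.4855 0.3296 0.2142]Traceback (most recent call last):
  File "<stdin>", line 15, in <module>
    return func(*args, **kwargs)
    vector_fun = VectorFunction(
        fun_wrapped,
    ...<6 lines>...
        workers=workers
    )
    self._update_fun()
    ~~~~~~~~~~~~~~~~^^
    self.f = self.fun_wrapped(xp_copy(self.x))
             ~~~~~~~~~~~~~~~~^^^^^^^^^^^^^^^^^
    return np.atleast_1d(self.fun(x))
                         ~~~~~~~~^^^
    return self.f(x, *self.args, **self.kwargs)
           ~~~~~~^^^^^^^^^^^^^^^^^^^^^^^^^^^^^^
  File "<stdin>", line 15, in <lambda>
  File "<stdin>", line 13, in e2
  File "h.py", line 13, in proj
    K,M,t=cam(n);x=K@(M@np.array(X)+t);return x[:2]/x[2]
          ~~~^^^
  File "h.py", line 5, in cam
    p=imaging.camera_params(n);K=np.array([[p["fx"],0,p["cx"]],[0,p["fy"],p["cy"]],[0,0,1]])
ValueError: time passes only in moves, steps and waits
```

The rim is at (0.488,0.328,0.147), within 3 mm of the peg axis against 8.5 mm of clearance. I'll lower it.

steer_hand([
  [0, [-0.015, 0.001, 0.012], [0, 0, 0]],
  [0, [-0.03, 0.001, 0.027], [0, 0, 0]],
  [0, [-0.044, 0.001, 0.041], [0, 0, 0]],
  [0, [-0.058, 0.001, 0.055], [0, 0, 0]],
  [0, [-0.066, 0.001, 0.063], [0, 0, 0]],
  [0, [-0.072, 0.001, 0.069], [0, 0, 0]],
  [0, [-0.072, 0.001, 0.069], [0, 0, 0]],
  [0, [-0.072, 0.001, 0.069], [0, 0, 0]],
])

```text
clock: 13.2
tool_pos: [0.4927, 0.3223, 0.1016]
eef_rot: [0.853, -0.354, 0.354, 0.146]
contact_force: [-0.8, 0.3, -0.8]
opening: 0.567
finger_force: 30.0
```

Run:
```python
from h import *
s=get_state();A=R.from_quat(s["eef_rot"]);print("G",s["tool_pos"]+A.apply([0,0,r.grip_depth]),s["contact_force"],"cup angle chk",A.apply([1,0,-1])/2**.5)
```

```text
G [0.4833 0.3317 0.1148] [-0.7757  0.3256 -0.754 ] cup angle chk [-0.0021 -0.0002  1.    ]
```

steer_hand([
  [0, [-0.003, 0, 0.003], [0, 0, 0]],
  [0, [-0.005, 0, 0.005], [0, 0, 0]],
  [0, [-0.005, 0, 0.005], [0, 0, 0]],
  [0, [-0.005, 0, 0.005], [0, 0, 0]],
])

```text
clock: 13.6
tool_pos: [0.4926, 0.3221, 0.0941]
eef_rot: [0.853, -0.354, 0.354, 0.146]
contact_force: [0.9, 0.5, -1.4]
opening: 0.572
finger_force: 30.0
```

steer_hand([
  [0, [-0.001, 0, 0.001], [0, 0, 0]],
  [0, [-0.001, 0, 0.001], [0, 0, 0]],
  [0, [-0.002, 0, 0.002], [0, 0, 0]],
  [0, [-0.002, 0, 0.002], [0, 0, 0]],
])

```text
clock: 14.0
tool_pos: [0.4925, 0.322, 0.091]
eef_rot: [0.853, -0.354, 0.354, 0.147]
contact_force: [0.7, -0.4, -1.1]
opening: 0.567
finger_force: 30.0
```

steer_hand([
  [0, [-0.001, 0, 0.001], [0, 0, 0]],
  [0, [-0.001, 0, 0.001], [0, 0, 0]],
  [0, [-0.001, 0, 0.001], [0, 0, 0]],
])

```text
clock: 14.3
tool_pos: [0.4927, 0.322, 0.0904]
eef_rot: [0.853, -0.354, 0.355, 0.146]
contact_force: [-0.2, 0.7, 5.0]
opening: 0.567
finger_force: 30.0
```

steer_hand([
  [0, [-0.001, 0, 0.001], [0, 0, 0]],
  [0, [-0.001, 0, 0.001], [0, 0, 0]],
  [0, [-0.001, 0, 0.001], [0, 0, 0]],
])

```text
clock: 14.6
tool_pos: [0.4927, 0.3221, 0.0891]
eef_rot: [0.853, -0.354, 0.355, 0.146]
contact_force: [-1.4, 0.3, 6.3]
opening: 0.564
finger_force: 30.0
```

Contact on the collar shows 5–6 N upward. I'll open the gripper and back straight out along the tool axis.

steer_hand([
  [1, [0, 0, 0], [0, 0, 0]],
  [1, [0, 0, 0], [0, 0, 0]],
  [1, [0, 0, 0], [0, 0, 0]],
  [1, [0, 0, 0], [0, 0, 0]],
  [1, [0, 0, 0], [0, 0, 0]],
  [1, [0, 0, 0], [0, 0, 0]],
])

```text
clock: 15.2
tool_pos: [0.4925, 0.3221, 0.0883]
eef_rot: [0.853, -0.354, 0.354, 0.146]
contact_force: [0.4, 0.0, -0.0]
opening: 1.0
finger_force: 0.0
```

steer_hand([
  [1, [0, 0, -0.03], [0, 0, 0]],
  [1, [0, 0, -0.06], [0, 0, 0]],
  [1, [0, 0, -0.1], [0, 0, 0]],
  [1, [0, 0, -0.13], [0, 0, 0]],
  [0, [0, 0, -0.15], [0, 0, 0]],
  [0, [0, 0, -0.15], [0, 0, 0]],
])

```text
clock: 15.8
tool_pos: [0.4161, 0.3997, 0.1956]
eef_rot: [0.854, -0.353, 0.354, 0.144]
contact_force: [0.4, -0.1, 0.1]
opening: 0.842
finger_force: 0.0
```

Run:
```python
from h import *
go((.486,.329,.22),(1,-1,0),(0,0,-1))
S=cv2.resize(imaging.snapshot("scene")[220:320,130:230],None,fx=4,fy=4,interpolation=2)
T=cv2.resize(imaging.snapshot("side")[230:330,310:410],None,fx=4,fy=4,interpolation=2)
cv2.imwrite("pics/f.png",np.hstack([S,T])[:,:,::-1])
```

```text
shift [0.0876 0.0006 0.0529] turn [-0.0046 -0.784   0.0005] q [-0.8117  0.9712 -0.7819  1.6847  1.1383  1.6119  1.8594] t 15.8
```

View pics/f.png

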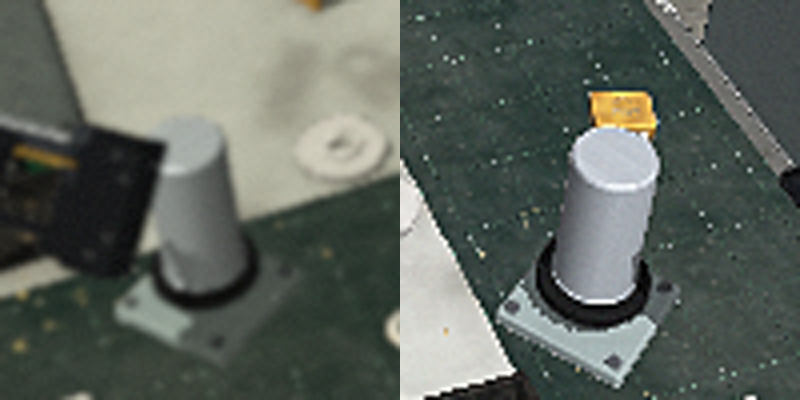

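The cup sits upright on the raised collar, with its top at scene (178,254) and side (363.5,270). I'll close the fingers, point the tool down above the cup's bottom, and press.

steer_hand([
  [0, [-0.03, 0, -0.03], [0, -0.15, 0]],
  [0, [-0.02, 0, -0.02], [0, -0.3, 0]],
  [0, [0.02, 0, 0], [0, -0.45, 0]],
  [0, [0.05, 0, 0.03], [0, -0.6, 0]],
  [0, [0.087, 0, 0.053], [0, -0.784, 0]],
  [0, [0.087, 0, 0.053], [0, -0.784, 0]],
  [0, [0.087, 0, 0.053], [0, -0.784, 0]],
  [0, [0.087, 0, 0.053], [0, -0.784, 0]],
], grip_force=20)

```text
clock: 16.7
tool_pos: [0.4866, 0.3263, 0.2173]
eef_rot: [0.924, -0.383, 0.001, 0.001]
contact_force: [-0.6, -0.2, 0.2]
opening: 0.026
finger_force: 0.0
```

Run:
```python
from h import *
print("top",tri((130+192/4,220+146/4),(310+215/4,230+160/4)))
go((.486,.329,.145),(1,-1,0),(0,0,-1))
```

```text
top [0.4838 0.3254 0.129 ]
shift [-0.0025 -0.0016  0.0723] turn [ 0.0013 -0.0026 -0.0007] q [-0.0845  0.9074 -1.1635  1.6846  0.8993  1.1836  2.4366] t 16.7
```

steer_hand([
  [0, [-0.002, -0.001, 0.03], [0, 0, 0]],
  [0, [-0.002, -0.001, 0.06], [0, 0, 0]],
  [0, [-0.002, -0.001, 0.07], [0, 0, 0]],
  [0, [-0.002, -0.001, 0.075], [0, 0, 0]],
  [0, [-0.002, -0.001, 0.078], [0, 0, 0]],
  [0, [-0.002, -0.001, 0.08], [0, 0, 0]],
  [0, [-0.002, -0.001, 0.082], [0, 0, 0]],
  [0, [-0.002, -0.001, 0.084], [0, 0, 0]],
])

```text
clock: 17.5
tool_pos: [0.4872, 0.3297, 0.1354]
eef_rot: [0.924, -0.383, 0.002, -0.001]
contact_force: [-0.9, -0.7, 7.8]
opening: 0.01
finger_force: 3.4
```

steer_hand([
  [0, [0, 0, 0.002], [0, 0, 0]],
  [0, [0, 0, 0.004], [0, 0, 0]],
  [0, [0, 0, 0.006], [0, 0, 0]],
  [0, [0, 0, 0.008], [0, 0, 0]],
  [0, [0, 0, 0.009], [0, 0, 0]],
  [0, [0, 0, 0.01], [0, 0, 0]],
])

```text
clock: 18.1
tool_pos: [0.4873, 0.3298, 0.1259]
eef_rot: [0.924, -0.383, 0.002, -0.001]
contact_force: [-1.1, -0.6, 6.5]
opening: 0.004
finger_force: 3.3
```

steer_hand([
  [0, [0, 0, 0.002], [0, 0, 0]],
  [0, [0, 0, 0.003], [0, 0, 0]],
  [0, [0, 0, 0.004], [0, 0, 0]],
  [0, [0, 0, 0.004], [0, 0, 0]],
])

```text
clock: 18.5
tool_pos: [0.4873, 0.33, 0.1225]
eef_rot: [0.924, -0.383, 0.002, -0.001]
contact_force: [-1.0, -1.6, 9.6]
opening: 0.005
finger_force: 4.8
```

steer_hand([
  [0, [0, 0, 0.001], [0, 0, 0]],
  [0, [0, 0, 0.002], [0, 0, 0]],
  [0, [0, 0, 0.002], [0, 0, 0]],
])

```text
clock: 18.8
tool_pos: [0.4877, 0.3306, 0.1223]
eef_rot: [0.924, -0.383, 0.003, -0.002]
contact_force: [-2.3, -3.9, 20.4]
opening: 0.009
finger_force: 10.5
```

The collar has bottomed out: the force rose to 20 N while the TCP stayed at 0.122 m. I'll retract straight up and check.

steer_hand([
  [0, [0, 0, -0.01], [0, 0, 0]],
  [0, [0, 0, -0.04], [0, 0, 0]],
  [0, [0, 0, -0.09], [0, 0, 0]],
  [0, [0, 0, -0.13], [0, 0, 0]],
  [0, [0, 0, -0.15], [0, 0, 0]],
  [0, [0, 0, -0.15], [0, 0, 0]],
  [0, [0, 0, -0.15], [0, 0, 0]],
])

```text
clock: 19.5
tool_pos: [0.4866, 0.3288, 0.2682]
eef_rot: [0.924, -0.383, 0.002, 0.0]
contact_force: [0.8, -0.6, 0.9]
opening: 0.007
finger_force: 0.0
```

Run:
```python
from h import *
S=cv2.resize(imaging.snapshot("scene")[200:330,130:320],None,fx=2.6,fy=2.6,interpolation=2)
T=cv2.resize(imaging.snapshot("side")[200:330,300:410],None,fx=2.6,fy=2.6,interpolation=2)
cv2.imwrite("pics/g.png",np.hstack([S,T])[:,:,::-1])
```

```text
(no output)
```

View pics/g.png

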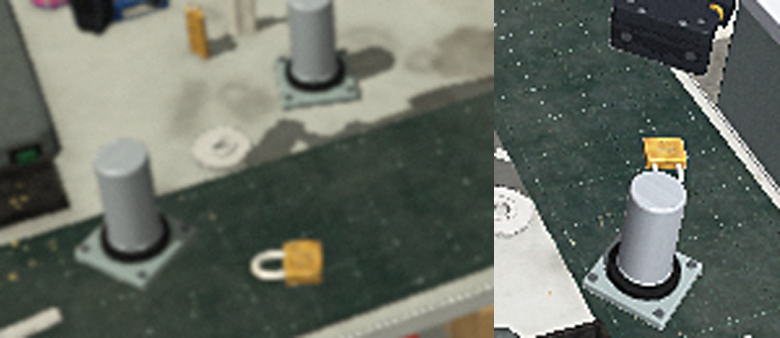

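The cup hangs upright with the collar down on the plate. The other objects in view (cup_done, wheel and padlock) haven't moved, and the robot is clear.

```bash
python3 -c "
from plant import r, imaging, ticket, get_state
print(ticket.finish_job())"
```

```text
the job is handed in; nothing more can be done
None
```

The job is handed in at about 19.6 s of the 59 s allowed: the cup hangs mouth down on the free peg with the collar pressed fully down, the robot is clear, and nothing else was seen to move; no verdict was returned.

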